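# Pull the switch behind the chip guard with the hook rod

## Task

Switch on the bench supply: its T-handled switch stands behind the plywood chip guard. Take the bent hook rod (not the straight one) from its wooden stand, reach over the guard with it and pull the switch lever all the way towards the guard, without the hand or arm touching the switch station. Then lay the rod back in the V rests of the same stand and let go of it.

Things in the scene. Friction and masses are not known exactly. Their poses are not given: they have to be found in the camera images.
- hook_rod: Loose bent steel rod, 0.12 kg, with a wooden grip 90 x 22 x 28 mm (x, y, z). Origin: centre of the grip. Steel is 8 mm thick: along +x to x = 190, where it bends down into a straight leg ending 110 below the origin (-z); a back stub reaches x = -99. Starts level in its stand, leg hanging free. The straight, unbent rod with the same grip, in a like stand, is not to be used.
- hook_stand: Fixed wooden stand under the bent rod. Origin on the bench below the grip, x along the rod towards its bend. Foot 215 x 60 x 14 mm; two upright V rests, 12 mm thick, at x = -70 (takes the stub) and x = 85 (takes the rod); each V is 45 degrees, 30 mm wide at the top, tips 150 mm high. Rod home: its origin at x = 0, y = 0, z = 135, x axes alike, leg down.
- station: Fixed switch station. Origin on the bench under the lever's pivot; x points away from the guard, roughly away from the robot. Plywood guard 200 mm wide, 12 thick, middle at x = -95, 140 high; side cheeks as high and thick at y = +-94, back to x = -19. Open on top and at +x. Grey box 95 x 85 mm, top 49 high, centred x = 5; foot 10 mm thick, x = -145 to 90.
- switch (a joint): T-handled lever, rad: turns about the station's y at x = 0, height 45 mm. 0 = off, leaning 0.45 to +x; 0.9 = fully on, at its stop, leaning 0.45 to -x (the guard). Crossbar 12 mm thick, 52 long along y, centred at x = 67 sin(0.45 - value), height 45 + 67 cos(0.45 - value) mm; stem 10 mm thick. Starts at 0 to 0.15. Stays where left; about 1 N on the bar moves it.
Mind the look-alikes: they are no part of the job. What is shaped like the hook_stand but white is not meant.

How it is judged (in metres and radians):
On the way:
1. the switch lever is pulled over to on (value above 0.75) with the bend of the rod reaching over the station (value of joint switch above 0.75 rad and horizontal distance between hook_rod and station below 0.27 m and height (world z) of hook_rod above 0.14 m), for 0.1 s.
At the end, for the whole second after the job is handed in: The lever is on (value above 0.75 of 0.9) and the bent rod lies at rest in both Vs of its stand: origin within 20 mm along the stand, 12 mm across it and 10 mm in height of its home, axis within 10 degrees (value of joint switch above 0.75 rad and x of hook_rod in the frame of hook_stand between -0.02 and 0.02 m and y of hook_rod in the frame of hook_stand between -0.012 and 0.012 m and z of hook_rod in the frame of hook_stand between 0.125 and 0.145 m and angle between the x axis of hook_rod and the x axis of hook_stand, either way round below 0.17 rad and linear speed of hook_rod below 0.03 m/s); the robot touches nothing.
It fails at once if the hand or arm touches the switch station (contact force between any of the fingers, the arm and station above 1 N).
It also fails if it takes over 51 s, if anything falls off the work surface, if the arm or the gripper's body presses on something with over 40 N, if the wrist force passes 120 N, or if a joint passes its speed limit or range.

## Robot

A 6-joint arm with a two-finger parallel gripper is mounted at the origin on a cart in front of the work surface, level with it; the furniture and walls round the work are solid. World frame = base frame: x ahead of the robot, y to its left, z up, the work surface at z = 0. Lengths are in mm, angles in rad, forces in N, time in s.
With the tool pointing down it reaches from about 275 to 1000 mm from the base axis. Payload 8.4 kg.
Tool frame: the origin (TCP) lies at the very end of the fingers, on their centre line; the grasp point (between the pads) lies 19 mm behind it; x points along the fingers, y is the direction in which the jaws open and shut, and the axes are right-handed (so a half turn about x gives the same grasp; the last joint's range is limited). The gripper opens to 85 mm and grips with 20 to 120 N. Pads are 22 mm wide; open, the fingers measure 114 mm over their backs; the gripper's body (76 mm by 85 mm) begins 54 mm behind the grasp point. The pads swing forward as they close: fully open they stand 13 mm farther back than shut.
Start: joints at [1.143, 0.353, 1.633, -0, 1.155, -0.002], TCP at [258.155, 569.196, 231.281] pointing down, gripper open.
Joint ranges: [-2.63, 2.63], [-0.92, 2.1], [0.06, 2.66], [-1.3, 4.44], [0, 2.69], [-3.02, 3.02]. Speed limits (rad/s): [2.22, 2.22, 2.79, 3.14, 3.14, 3.14].

## Interface

Orientations are given as [roll, pitch, yaw] about the fixed x, y, z axes, in that order (R = Rz(yaw) Ry(pitch) Rx(roll)).
In Python, from rig import r, grab_frame, camera_params, sign_off gives the robot as it stands.
- The arm moves only by the tool drive_tool, never from a script. Its argument "rows" is one flat list of numbers, 7 for each row, row after row: the shift along the tool's x, y, z in mm, then the turn, a rotation vector about the tool's x, y, z in degrees, then the opening in per cent of the stroke, from 0 (shut) to 100 (fully open). In form: [x, y, z, rx, ry, rz, fingers, x, y, z, rx, ry, rz, fingers, ...]. A call has 1 to 10 rows; each row is the pose to reach, as a shift and turn from the pose measured when the call began, along the tool's axes at that moment; what a row does not reach only later rows make up. A row lasts 1/8 s, in which the tool goes at most 62.5 mm and 10.7 degrees, less where a joint would pass 70% of its speed; a pose out of reach is approached as far as the arm can. A call with a gripper value outside its range is refused whole. The fingers move at their own pace and stop on an object; "newtons" is the grip in N (left out, the last holds). Time passes only in rows, so rows that repeat a pose let the fingers close. It gives the time, the measured TCP pose, the force and the opening at its end, in the units of the state.
- r.sense(): the state, without advancing time (a new reading comes with each control period).
- grab_frame(name): name is "side" or "top" or "wrist"; returns the picture (400x640x3 uint8, red, green, blue); there is no depth.
- camera_params(name): a dict with "vertical_fov" (degrees; the focal length in pixels is half the picture's height over the tangent of half this angle, whatever the lens; pixels are square), "cx", "cy" (the principal point, pixels), "pose" (4x4, takes a point from camera to world coordinates); the wrist camera has in their place "tool_from_camera" (4x4, takes a point from camera to tool coordinates, whose origin is the TCP and whose axes are the tool frame's). Camera axes: x right, y down, z forward; pixel columns grow to the right and rows downward; lengths in mm; the calibration is good to about 2 mm. A picture is of the moment at which its call begins: read the wrist's pose just before it. camera_params takes no time and is no camera call.
- sign_off(): hands the job in, once; it reports no verdict.
The state is a dict: "clock": time; "qpos": joint angles; "qvel": joint speeds; "joint_efforts": joint torques, N m; "eef_pos": TCP position; "tcp_rot": TCP orientation; "contact_force": force on the tool from outside, world axes, zero at the start; "wrist_torque": the same for the moment, N m; "opening": opening from 0.0 (shut) to 1.0 (fully open).
Only numpy, scipy, OpenCV 4.12 (cv2) and the standard library are available. Lean on these libraries where they do the work, as an engineer would, in place of code of your own. Each camera call takes 0.05 s, during which the arm holds its last target.

## Working session

There is one attempt and no reset: what is moved stays moved. The work goes in short steps, Python scripts to look and compute and a tool call to move; the robot and the scene stay as the last step left them, time stands still between calls to the robot, and variables do not carry over. Pictures are saved under pics/ and viewed, and the job is handed in when it is done.

Besides the shell and the picture viewer there is one more tool, called after ">>>" as a command line: name --argument value ..., lists and objects as JSON in quotes. drive_tool: Moves the arm, as the interface text tells. Its arguments: {"type":"object","properties":{"rows":{"type":"array","items":{"type":"number"}},"newtons":{"type":"number"}},"required":["rows"]}

```bash
ls; mkdir -p pics
python3 - <<'E'
from rig import r, grab_frame, camera_params, sign_off
import cv2,numpy as np
np.set_printoptions(precision=4,suppress=True)
print(r.sense())
for n in ["side","top","wrist"]:
    print(n,camera_params(n))
    cv2.imwrite(f"pics/{n}0.png",cv2.cvtColor(grab_frame(n),cv2.COLOR_RGB2BGR))
E
```

```text
pics
{'clock': 0.0, 'qpos': array([ 1.1426,  0.3536,  1.6341,  0.    ,  1.1552, -0.0024]), 'qvel': array([-0.0008,  0.    ,  0.002 ,  0.0009, -0.0002, -0.0019]), 'joint_efforts': array([  0.0029, -60.5246, -34.2077,   0.0003,   0.0092,   0.    ]), 'eef_pos': array([257.9677, 568.7575, 230.5625]), 'tcp_rot': array([-1.5738,  1.5694, -1.9996]), 'contact_force': array([ 0.3988, -0.7856,  0.8689]), 'wrist_torque': array([-0.0279, -0.0384,  0.0216]), 'opening': 0.9980265005128783}
side {'vertical_fov': 54.599453907466184, 'cx': 317.8247440238806, 'cy': 200.6368853638157, 'pose': array([[    0.9971,     0.0331,    -0.0687,   633.1012],
       [    0.0741,    -0.6332,     0.7704, -1327.3195],
       [   -0.0181,    -0.7732,    -0.6339,  1052.4128],
       [    0.    ,     0.    ,     0.    ,     1.    ]])}
top {'vertical_fov': 54.2785567235927, 'cx': 322.39862098833476, 'cy': 194.9540779616251, 'pose': array([[  -0.0142,   -0.9947,    0.1022,  401.2665],
       [  -0.9997,    0.0119,   -0.0226, -147.0659],
       [   0.0213,   -0.1025,   -0.9945, 1452.2968],
       [   0.    ,    0.    ,    0.    ,    1.    ]])}
wrist {'vertical_fov': 59.72740211085922, 'cx': 316.14615230863717, 'cy': 204.34969732821526, 'tool_from_camera': array([[  -0.0002,   -0.286 ,    0.9582, -141.5629],
       [   1.    ,   -0.0012,   -0.0002,    0.2143],
       [   0.0012,    0.9582,    0.286 ,  -72.9145],
       [   0.    ,    0.    ,    0.    ,    1.    ]])}
```

View pics/top0.png

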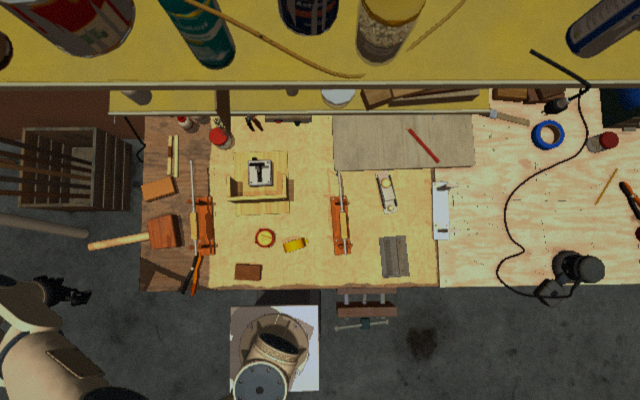

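View pics/side0.png

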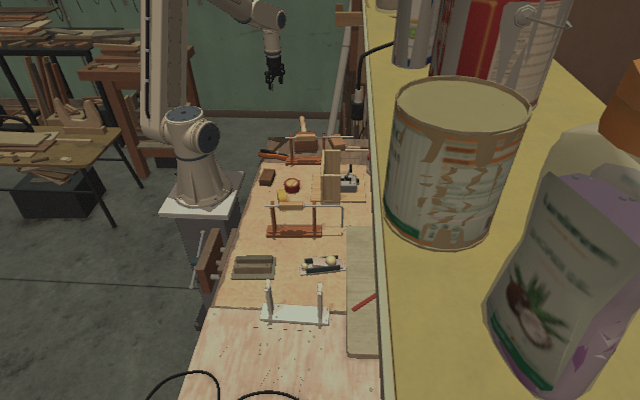

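View pics/wrist0.png

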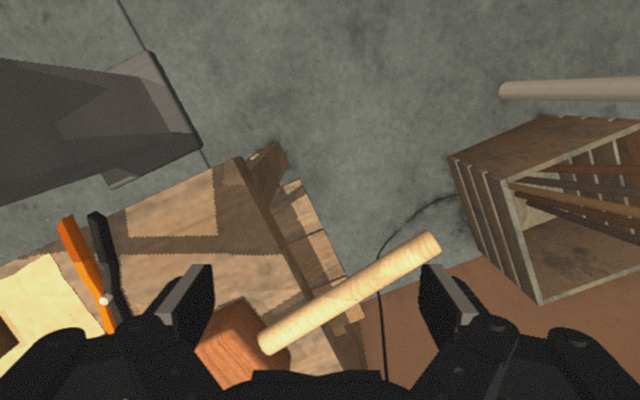

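Run:
```python
import cv2,numpy as np
a=cv2.imread("pics/side0.png")[125:250,240:380]; cv2.imwrite("pics/sc.png",cv2.resize(a,None,fx=4.5,fy=4.5,interpolation=cv2.INTER_CUBIC)[:600,:])
a=cv2.imread("pics/top0.png")[140:280,180:380]; cv2.imwrite("pics/tc.png",cv2.resize(a,None,fx=4,fy=4,interpolation=cv2.INTER_CUBIC))
```

```text
(no output)
```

View pics/sc.png

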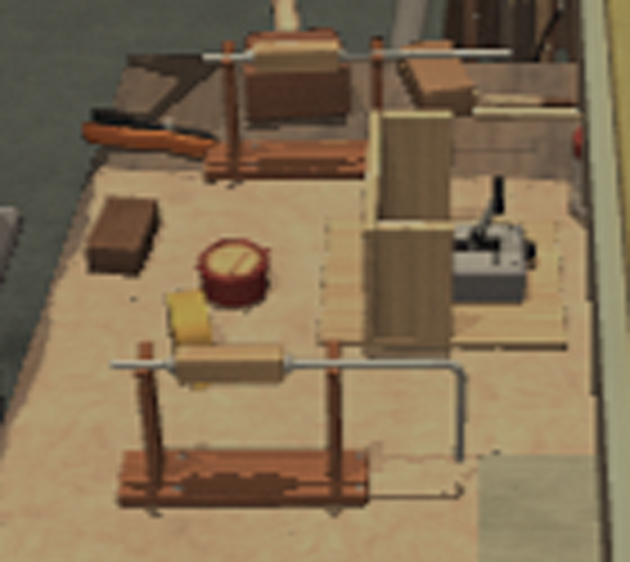

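View pics/tc.png

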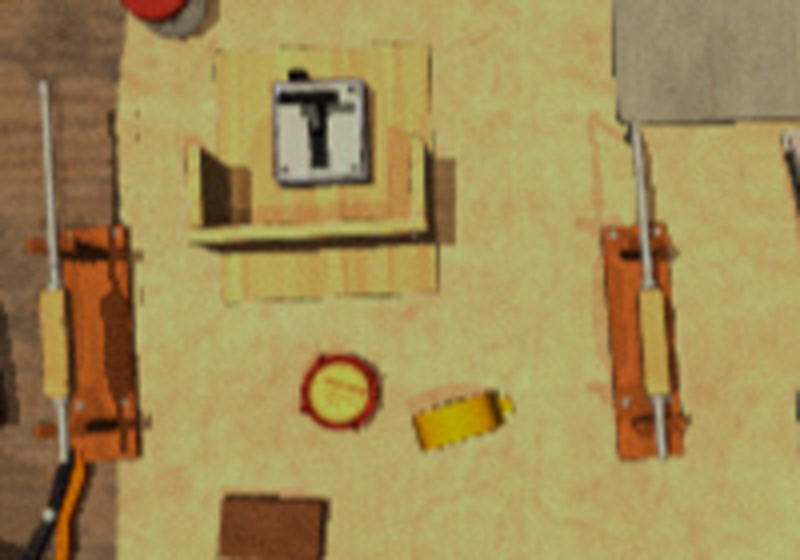

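```bash
cat > h.py <<'E'
from rig import r, grab_frame, camera_params, sign_off
import cv2,numpy as np
from scipy.spatial.transform import Rotation as R
np.set_printoptions(precision=2,suppress=True)
def T_tool(s=None):
    s=s or r.sense(); T=np.eye(4); T[:3,:3]=R.from_euler('xyz',s['tcp_rot']).as_matrix(); T[:3,3]=s['eef_pos']; return T
def ray(name,uv,P=None):
    c=camera_params(name); f=200/np.tan(np.radians(c['vertical_fov'])/2)
    if P is None: P=c['pose'] if name!='wrist' else T_tool()@c['tool_from_camera']
    d=P[:3,:3]@np.array([(uv[0]-c['cx'])/f,(uv[1]-c['cy'])/f,1]); return P[:3,3],d
def onz(name,uv,z,P=None):
    o,d=ray(name,uv,P); return o+d*(z-o[2])/d[2]
def proj(name,X,P=None):
    c=camera_params(name); f=200/np.tan(np.radians(c['vertical_fov'])/2)
    if P is None: P=c['pose'] if name!='wrist' else T_tool()@c['tool_from_camera']
    p=np.linalg.inv(P)@np.append(X,1); return np.array([c['cx']+f*p[0]/p[2],c['cy']+f*p[1]/p[2]])
def goto(pos,Rm=None):
    "tool-frame shift and rotvec (deg) to reach world pos / rotation"
    T=T_tool(); d=T[:3,:3].T@(np.array(pos)-T[:3,3]); 
    rv=np.zeros(3) if Rm is None else np.degrees(R.from_matrix(T[:3,:3].T@Rm).as_rotvec())
    return d,rv
def save(name,fn):
    T=T_tool(); im=grab_frame(name); cv2.imwrite(fn,cv2.cvtColor(im,cv2.COLOR_RGB2BGR)); np.save(fn[:-4]+'.npy',T); return T
E
python3 - <<'E'
from h import *
C=lambda x,y:(180+(x+.5)/4-.5,140+(y+.5)/4-.5)
b=onz('top',C(635,122),135);s=onz('top',C(663,458),135)
print('bend',b,'stub',s,b-s,np.linalg.norm(b-s))
b2=onz('top',C(40,85),135);s2=onz('top',C(65,460),135);print('straight',b2,s2)
for p in [(215,50),(430,42),(437,293),(226,302)]: print('foot',onz('top',C(*p),10))
for p in [(192,242),(424,232)]: print('guard',onz('top',C(*p),140))
for p in [(272,86),(369,80),(367,184),(275,187)]: print('box',onz('top',C(*p),49))
print(onz('top',C(320,98),105))
print(T_tool())
E
```

```text
bend [ 621.34 -232.89  135.  ] stub [ 336.65 -251.11  135.  ] [284.69  18.22   0.  ] 285.27021754351523
straight [658.54 272.91 135.  ] [342.56 245.85 135.  ]
foot [714.52 150.94  10.  ]
foot [720.23 -49.82  10.  ]
foot [484.44 -55.11  10.  ]
foot [478.67 138.72  10.  ]
guard [522.47 141.81 140.  ]
guard [528.55 -52.74 140.  ]
box [672.3   91.04  49.  ]
box [676.95   3.14  49.  ]
box [581.58   5.03  49.  ]
box [579.8   87.84  49.  ]
[650.44  39.78 105.  ]
[[ -0.     0.41   0.91 257.99]
 [ -0.     0.91  -0.41 568.84]
 [ -1.    -0.    -0.   230.72]
 [  0.     0.     0.     1.  ]]
```

Run:
```python
from h import *
# side shelf edge plane
o,d1=ray('side',(366,60));_,d2=ray('side',(383,400)); n=np.cross(d1,d2)
for row in (84,90,112,117):
    p,d=ray('top',(300,row)); t=n@(o-p)/(n@d); print(row,p+t*d)
Rm=np.array([[0,-.03,1],[0,1,.03],[-1,0,0]]);Rm=np.linalg.qr(Rm)[0]*-1
print(Rm)
u=lambda psi:np.column_stack([[0,0,-1],[-np.sin(psi),np.cos(psi),0],[np.cos(psi),np.sin(psi),0]])
print(goto([520,47,380],u(.035)))
```

```text
84 [ 667.28 -125.43  785.92]
90 [ 671.73 -124.03  745.67]
112 [ 693.73 -117.09  546.55]
117 [ 700.52 -114.94  485.06]
[[-0.   -0.03 -1.  ]
 [ 0.    1.   -0.03]
 [-1.   -0.   -0.  ]]
(array([-148.87, -367.2 ,  454.15]), array([-26.4 ,  -0.02,   0.06]))
```

>>> drive_tool --rows '[-60, -30, 40, -4, 0, 0, 100, -105, -75, 95, -8, 0, 0, 100, -149, -115, 145, -12, 0, 0, 100, -149, -155, 195, -16, 0, 0, 100, -149, -200, 245, -20, 0, 0, 100, -149, -240, 300, -24, 0, 0, 100, -149, -285, 350, -26.4, 0, 0, 100, -149, -325, 400, -26.4, 0, 0, 100, -149, -367, 454, -26.4, 0, 0, 100, -149, -367, 454, -26.4, 0, 0, 100]'

```text
clock: 1.4
eef_pos: [517.5, 50.9, 380.1]
tcp_rot: [-1.804, 1.57, -1.769]
contact_force: [0.1, 0.7, 0.3]
opening: 0.996
```

Run:
```python
from h import *
save('wrist','pics/w1.png'); print(r.sense())
```

```text
{'clock': 1.45, 'qpos': array([ 0.09,  0.08,  1.66, -0.01,  1.41, -1.52]), 'qvel': array([ 0.09, -0.02,  0.04,  0.02,  0.01,  0.16]), 'joint_efforts': array([  8.2 , -49.33, -33.41,   3.06,   1.43,   0.75]), 'eef_pos': array([520.24,  44.87, 379.88]), 'tcp_rot': array([-1.37,  1.57, -1.34]), 'contact_force': array([ 2.73, -4.37,  0.43]), 'wrist_torque': array([-0.14, -0.02,  0.03]), 'opening': 0.9969791412168365}
```

View pics/w1.png

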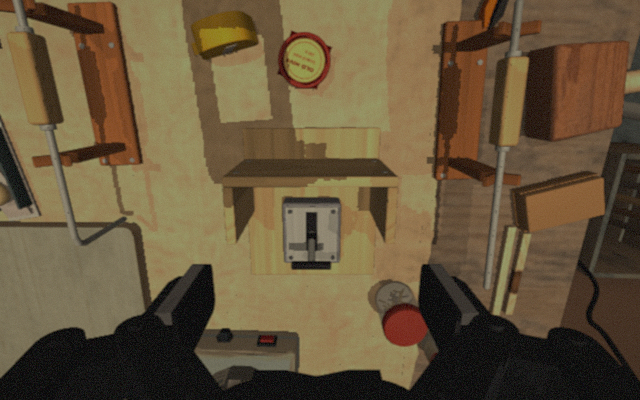

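Run:
```python
from h import *
import time
for i in range(3): save('wrist','pics/w2.png')
print(np.load('pics/w2.npy'))
a=cv2.imread("pics/w2.png")[110:290,200:420]; cv2.imwrite("pics/w2c.png",cv2.resize(a,None,fx=3.6,fy=3.3,interpolation=cv2.INTER_CUBIC))
a=cv2.imread("pics/w2.png")[0:260,0:180]; cv2.imwrite("pics/w2d.png",cv2.resize(a,None,fx=2.3,fy=2.3,interpolation=cv2.INTER_CUBIC))
```

```text
[[ -0.    -0.03   1.   517.76]
 [ -0.     1.     0.03  50.25]
 [ -1.    -0.    -0.   379.6 ]
 [  0.     0.     0.     1.  ]]
```

View pics/w2c.png

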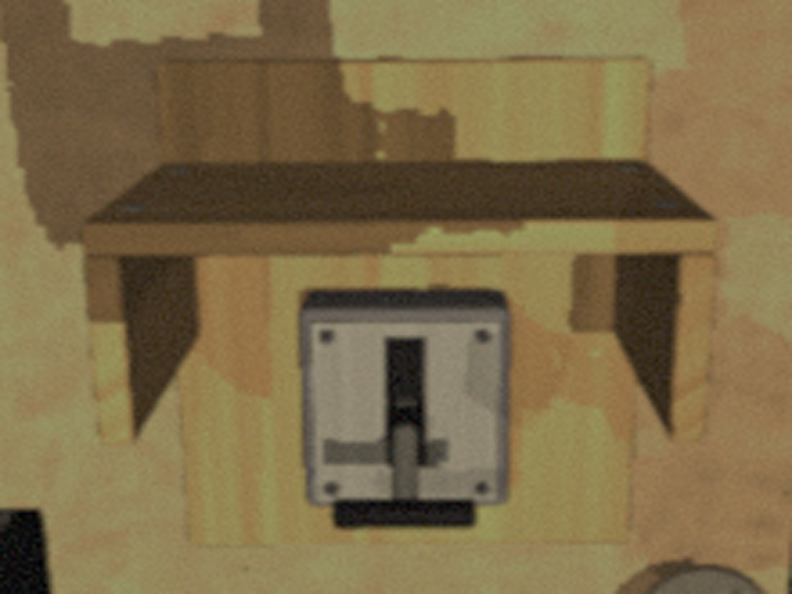

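View pics/w2d.png

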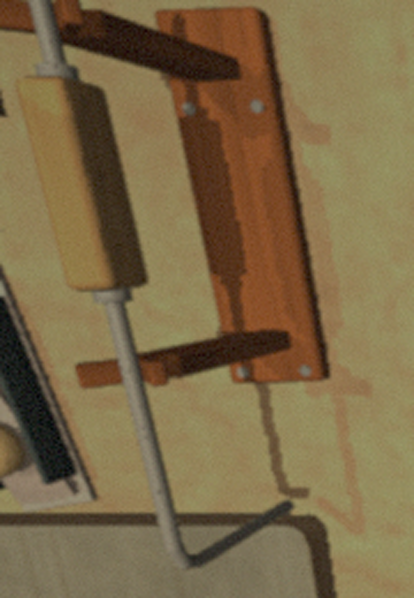

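Run:
```python
from h import *
P=np.load('pics/w2.npy')@camera_params('wrist')['tool_from_camera']
C=lambda x,y:(200+(x+.5)/3.6-.5,110+(y+.5)/3.3-.5)
D=lambda x,y:((x+.5)/2.3-.5,(y+.5)/2.3-.5)
w=lambda c,z:onz('wrist',c,z,P)
for p in [(85,221),(715,221),(85,255),(715,255)]: print('guardtop',w(C(*p),140))
for p in [(160,58),(650,58),(188,543),(630,543)]: print('foot',w(C(*p),10))
for p in [(305,318),(505,318),(508,498),(308,502)]: print('box',w(C(*p),49))
for p in [(335,513),(475,513)]: print('bar',w(C(*p),105))
for p in [(113,296),(190,560)]: print('rod',w(D(*p),135))
print(onz('wrist',D(57,72),135,P))
print('tip',w(D(288,507),25))
for p in [(157,8),(265,8),(328,377),(235,380)]: print('standfoot',w(D(*p),14))
print(r.sense()['eef_pos'])
u=lambda psi:np.column_stack([[0,0,-1],[-np.sin(psi),np.cos(psi),0],[np.cos(psi),np.sin(psi),0]])
print(goto([435,-245,330],u(.065)))
```

```text
guardtop [529.23 -53.2  140.  ]
guardtop [523.5  141.93 140.  ]
guardtop [541.07 -53.75 140.  ]
guardtop [535.28 143.07 140.  ]
foot [484.56 -54.53  10.  ]
foot [478.84 140.93  10.  ]
foot [718.78 -48.85  10.  ]
foot [712.85 150.99  10.  ]
box [589.27   7.11  49.  ]
box [586.95  85.77  49.  ]
box [671.49  91.12  49.  ]
box [675.91   8.62  49.  ]
bar [653.06  23.22 105.  ]
bar [651.55  74.34 105.  ]
rod [ 482.39 -241.63  135.  ]
rod [ 616.68 -227.06  135.  ]
[ 386.29 -247.95  135.  ]
tip [ 625.95 -235.18   25.  ]
standfoot [ 333.2  -277.48   14.  ]
standfoot [ 331.44 -216.55   14.  ]
standfoot [ 541.03 -204.74   14.  ]
standfoot [ 544.72 -264.43   14.  ]
[517.12  51.84 379.62]
(array([  49.98, -294.01,  -91.54]), array([-1.88, -0.09,  0.04]))
```

>>> drive_tool --rows '[10, -60, -20, -1.9, 0, 0, 100, 20, -120, -40, -1.9, 0, 0, 100, 30, -180, -60, -1.9, 0, 0, 100, 40, -240, -80, -1.9, 0, 0, 100, 50, -294, -92, -1.9, 0, 0, 100, 50, -294, -92, -1.9, 0, 0, 100, 50, -294, -92, -1.9, 0, 0, 100]'

```text
clock: 2.48
eef_pos: [434.7, -243.8, 330.0]
tcp_rot: [3.041, 1.569, 3.107]
contact_force: [0.4, 0.9, 0.3]
opening: 1.001
```

Run:
```python
from h import *
for i in range(4): save('wrist','pics/w3.png')
print(np.load('pics/w3.npy'))
```

```text
[[  -0.     -0.07    1.    435.18]
 [  -0.      1.      0.07 -243.39]
 [  -1.     -0.     -0.    330.3 ]
 [   0.      0.      0.      1.  ]]
```

View pics/w3.png

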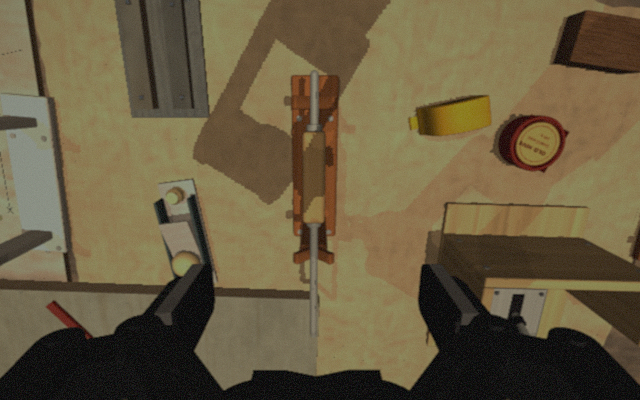

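Run:
```python
from h import *
a=cv2.imread("pics/w3.png")[60:350,260:370]; cv2.imwrite("pics/w3c.png",cv2.resize(a,None,fx=2,fy=2,interpolation=cv2.INTER_CUBIC))
P=np.load('pics/w3.npy')@camera_params('wrist')['tool_from_camera']
w=lambda c,z:onz('wrist',c,z,P)
print('stub',w((315,72),139),'bend',w((313.5,335),139))
print('grip',w((314.5,129),149),w((313.5,224),149), 'mid',w((303,222),149),w((324,222),149))
print('foot',[w(c,14) for c in [(292,75),(338,75),(294,235),(335,235)]])
print('tips',[w(c,150) for c in [(293,254),(334,254)]])
```

```text
stub [ 338.13 -250.78  139.  ] bend [ 614.37 -234.32  139.  ]
grip [ 387.35 -247.96  149.  ] [ 478.83 -242.98  149.  ] mid [ 477.44 -253.4   149.  ] [ 476.07 -232.82  149.  ]
foot [array([ 334.28, -279.93,   14.  ]), array([ 330.5 , -223.24,   14.  ]), array([ 545.63, -267.22,   14.  ]), array([ 541.79, -209.6 ,   14.  ])]
tips [array([ 511.84, -261.53,  150.  ]), array([ 509.09, -220.34,  150.  ])]
```

View pics/w3c.png

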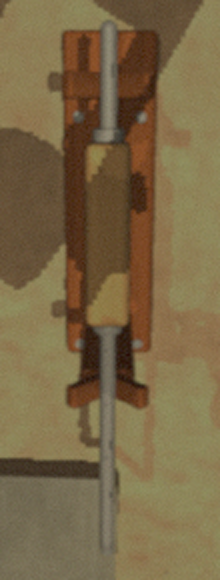

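>>> drive_tool --rows '[55, -2, 0, 0, 0, 0, 100, 110, -2, 0, 0, 0, 0, 100, 165, -2, 0, 0, 0, 0, 100, 200, -2, 0, 0, 0, 0, 100, 214, -2, 0, 0, 0, 0, 100, 214, -2, 0, 0, 0, 0, 100, 214, -2, 0, 0, 0, 0, 100]' --newtons 60

```text
clock: 3.55
eef_pos: [436.3, -246.0, 117.8]
tcp_rot: [-1.097, 1.568, -1.029]
contact_force: [0.7, -0.4, -0.8]
opening: 1.0
```

>>> drive_tool --rows '[0, 0, 0, 0, 0, 0, 0, 0, 0, 0, 0, 0, 0, 0, 0, 0, 0, 0, 0, 0, 0, 0, 0, 0, 0, 0, 0, 0, 0, 0, 0, 0, 0, 0, 0, 0, 0, 0, 0, 0, 0, 0, 0, 0, 0, 0, 0, 0, 0]' --newtons 60

```text
clock: 4.42
eef_pos: [436.3, -246.1, 118.1]
tcp_rot: [-1.029, 1.568, -0.961]
contact_force: [-1.1, 0.9, 6.1]
opening: 0.247
```

Run:
```python
from h import *
save('wrist','pics/w4.png'); print(r.sense()); print(T_tool()); save('side','pics/s4.png')
a=cv2.imread("pics/s4.png")[125:250,240:380]; cv2.imwrite("pics/s4c.png",cv2.resize(a,None,fx=4.5,fy=4.5,interpolation=cv2.INTER_CUBIC))
```

```text
{'clock': 4.475, 'qpos': array([-0.52,  0.31,  2.  , -0.  ,  0.83, -2.15]), 'qvel': array([ 0.,  0.,  0., -0., -0.,  0.]), 'joint_efforts': array([  0.16, -46.57, -25.44,  -0.13,  -0.55,  -0.18]), 'eef_pos': array([ 436.3 , -246.07,  118.05]), 'tcp_rot': array([-1.04,  1.57, -0.97]), 'contact_force': array([-0.64,  0.68,  6.61]), 'wrist_torque': array([ 0.2 ,  0.2 , -0.15]), 'opening': 0.25147286279138853}
[[   0.     -0.07    1.    436.3 ]
 [  -0.      1.      0.07 -246.07]
 [  -1.     -0.      0.    118.05]
 [   0.      0.      0.      1.  ]]
```

View pics/s4c.png

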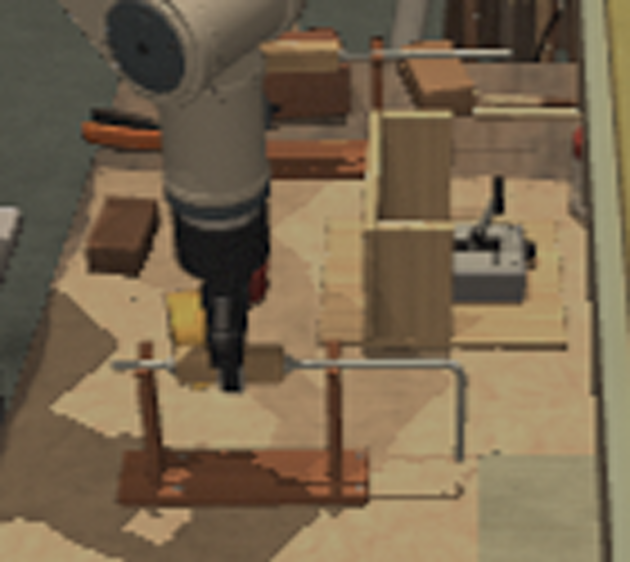

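View pics/w4.png

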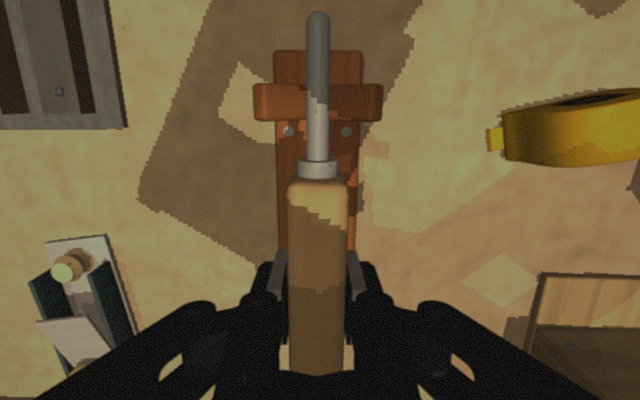

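>>> drive_tool --rows '[-30, 0, 0, 0, 0, 0, 0, -70, 0, 0, 0, 0, 0, 0, -110, 0, 0, 0, 0, 0, 0, -150, 0, 0, 0, 0, 0, 0, -155, 0, 0, 0, 0, 0, 0, -155, 0, 0, 0, 0, 0, 0, -155, 0, 0, 0, 0, 0, 0]'

```text
clock: 5.4
eef_pos: [435.3, -245.3, 271.5]
tcp_rot: [-2.671, 1.57, -2.603]
contact_force: [-0.5, -0.3, -0.9]
opening: 0.247
```

Run:
```python
from h import *
save('side','pics/s5.png');save('wrist','pics/w5.png'); print(r.sense()['contact_force'],r.sense()['opening']); print(T_tool())
a=cv2.imread("pics/s5.png")[100:240,240:390]; cv2.imwrite("pics/s5c.png",cv2.resize(a,None,fx=4,fy=4,interpolation=cv2.INTER_CUBIC))
u=lambda psi:np.column_stack([[0,0,-1],[-np.sin(psi),np.cos(psi),0],[np.cos(psi),np.sin(psi),0]])
print(goto([497,29.6,273],u(.036)))
```

```text
[ 0.12 -0.33 -1.14] 0.24917503310236586
[[  -0.     -0.07    1.    435.5 ]
 [  -0.      1.      0.07 -245.44]
 [  -1.     -0.     -0.    271.71]
 [   0.      0.      0.      1.  ]]
(array([ -1.55, 270.24,  80.  ]), array([ 1.82, -0.04,  0.04]))
```

View pics/s5c.png

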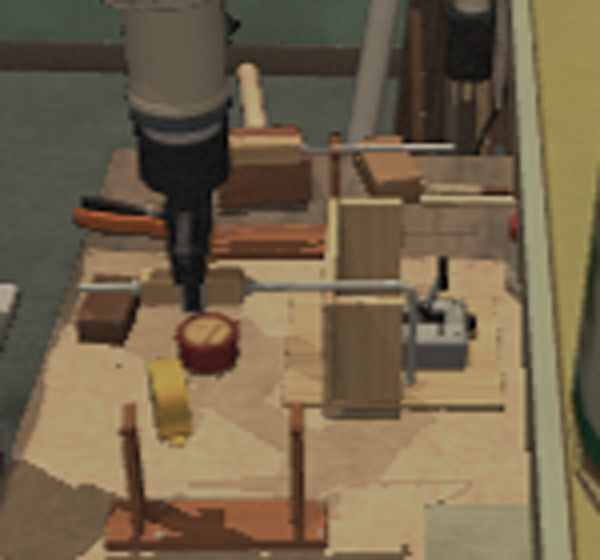

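View pics/w5.png

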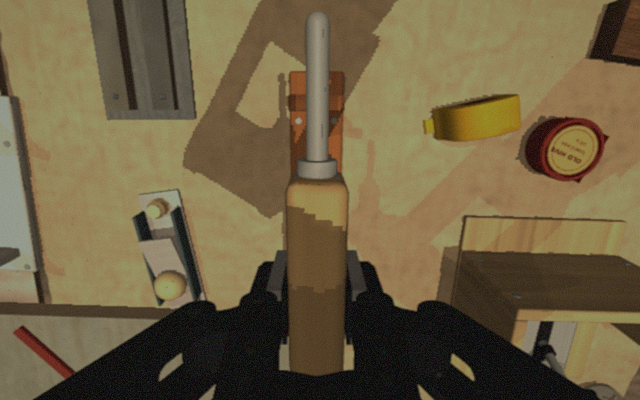

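Run:
```python
from h import *
def ony(uv,y):
    o,d=ray('side',uv); return o+d*(y-o[1])/d[1]
C=lambda x,y:(240+(x+.5)/4-.5,100+(y+.5)/4-.5)
for p in [(411,330),(411,384),(411,290)]: print(ony(C(*p),-232))
print(ony(C(80,288),-252))
print([ony(C(x,288),-245) for x in (140,243)])
```

```text
[ 623.39 -232.    239.02]
[ 624.73 -232.    178.44]
[ 622.45 -232.    281.79]
[ 338.55 -252.    288.26]
[array([ 389.29, -245.  ,  285.08]), array([ 478.81, -245.  ,  288.12])]
```

>>> drive_tool --rows '[-2, 55, 14, 0.5, 0, 0, 0, -2, 110, 30, 1, 0, 0, 0, -2, 165, 45, 1.5, 0, 0, 0, -2, 215, 60, 1.8, 0, 0, 0, -2, 255, 75, 1.8, 0, 0, 0, -2, 270, 80, 1.8, 0, 0, 0, -2, 270, 80, 1.8, 0, 0, 0, -2, 270, 80, 1.8, 0, 0, 0]'

```text
clock: 6.5
eef_pos: [496.6, 28.3, 273.1]
tcp_rot: [-2.478, 1.569, -2.442]
contact_force: [0.2, 0.1, -0.6]
opening: 0.248
```

Run:
```python
from h import *
for i in range(2): save('side','pics/s6.png')
save('top','pics/t6.png'); print(r.sense()['contact_force'],r.sense()['opening']); print(T_tool())
a=cv2.imread("pics/s6.png")[100:220,270:390]; cv2.imwrite("pics/s6c.png",cv2.resize(a,None,fx=5,fy=5,interpolation=cv2.INTER_CUBIC))
a=cv2.imread("pics/t6.png")[130:260,200:330]; cv2.imwrite("pics/t6c.png",cv2.resize(a,None,fx=4,fy=4,interpolation=cv2.INTER_CUBIC))
```

```text
[ 0.41  0.23 -0.94] 0.24884625734396684
[[ -0.    -0.03   1.   496.8 ]
 [ -0.     1.     0.03  28.25]
 [ -1.    -0.    -0.   273.42]
 [  0.     0.     0.     1.  ]]
```

View pics/s6c.png

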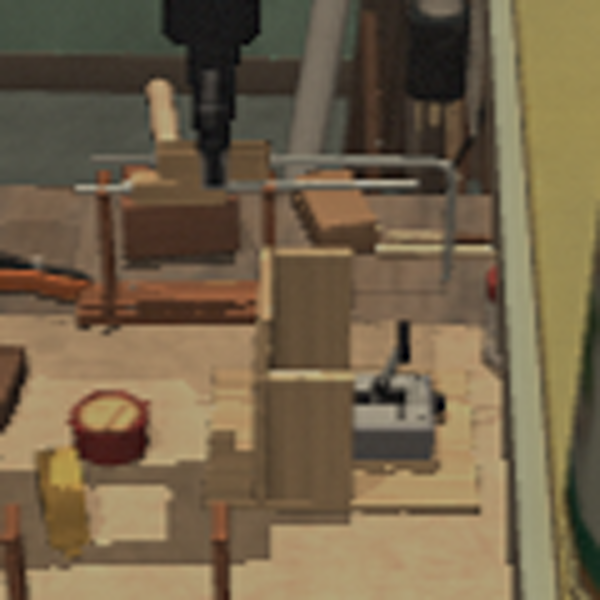

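View pics/t6c.png

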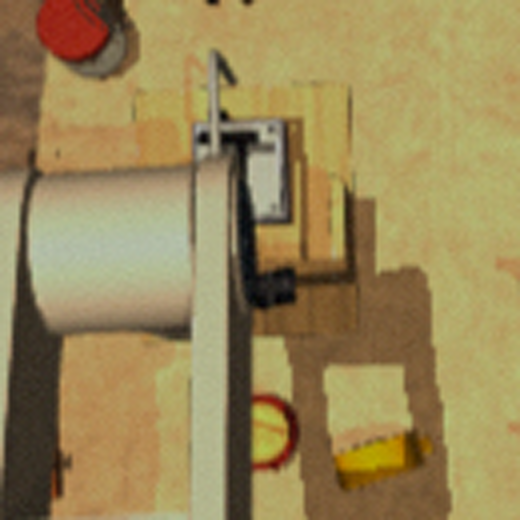

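Run:
```python
from h import *
def ony(uv,y):
    o,d=ray('side',uv); return o+d*(y-o[1])/d[1]
C=lambda x,y:(270+(x+.5)/5-.5,100+(y+.5)/5-.5)
for p in [(450,180),(447,230),(446,283)]: print(ony(C(*p),34))
print('bar',ony(C(403,325),23),ony(C(403,355),23))
C=lambda x,y:(200+(x+.5)/4-.5,130+(y+.5)/4-.5)
print(onz('top',C(214,52),292),onz('top',C(214,150),292))
print('tip',onz('top',C(231,82),180))
```

```text
[684.21  34.   273.76]
[684.1   34.   227.75]
[685.76  34.   177.1 ]
bar [651.69  23.   141.75] [652.75  23.   111.36]
[681.89  33.57 292.  ] [606.93  33.27 292.  ]
tip [683.57  36.9  180.  ]
```

>>> drive_tool --rows '[30, 0, 0, 0, 0, 0, 0, 60, 0, 0, 0, 0, 0, 0, 85, 0, 0, 0, 0, 0, 0, 98, 0, 0, 0, 0, 0, 0, 98, 0, 0, 0, 0, 0, 0, 98, 0, 0, 0, 0, 0, 0]'

```text
clock: 7.4
eef_pos: [497.4, 28.0, 176.4]
tcp_rot: [-1.061, 1.57, -1.026]
contact_force: [-0.0, -0.1, -1.6]
opening: 0.25
```

Run:
```python
from h import *
for i in range(2): save('side','pics/s7.png')
save('top','pics/t7.png');save('wrist','pics/w7.png');  print(r.sense()['contact_force'],r.sense()['opening']); print(T_tool())
a=cv2.imread("pics/s7.png")[100:220,270:390]; cv2.imwrite("pics/s7c.png",cv2.resize(a,None,fx=5,fy=5,interpolation=cv2.INTER_CUBIC))
a=cv2.imread("pics/t7.png")[130:260,200:330]; cv2.imwrite("pics/t7c.png",cv2.resize(a,None,fx=4,fy=4,interpolation=cv2.INTER_CUBIC))
```

```text
[ 0.71  0.04 -1.74] 0.24543190167910087
[[  0.    -0.03   1.   497.19]
 [ -0.     1.     0.03  28.21]
 [ -1.    -0.     0.   176.17]
 [  0.     0.     0.     1.  ]]
```

View pics/s7c.png

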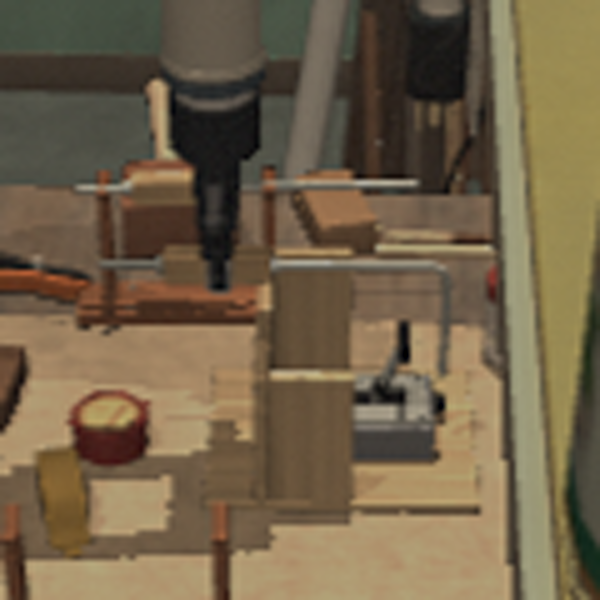

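View pics/t7c.png

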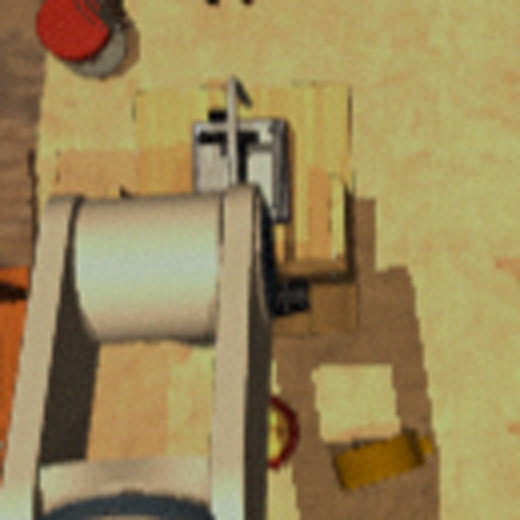

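>>> drive_tool --rows '[0, 0, -12, 0, 0, 0, 0, 0, 0, -24, 0, 0, 0, 0, 0, 0, -34, 0, 0, 0, 0, 0, 0, -44, 0, 0, 0, 0, 0, 0, -54, 0, 0, 0, 0, 0, 0, -64, 0, 0, 0, 0, 0, 0, -71, 0, 0, 0, 0, 0, 0, -74, 0, 0, 0, 0, 0, 0, -74, 0, 0, 0, 0]'

```text
clock: 8.72
eef_pos: [422.9, 25.6, 176.1]
tcp_rot: [-1.6, 1.57, -1.565]
contact_force: [0.7, 0.3, -1.0]
opening: 0.247
```

Run:
```python
from h import *
save('side','pics/s8.png')
save('wrist','pics/w8.png');  print(r.sense()['contact_force'],r.sense()['opening']); print(T_tool())
a=cv2.imread("pics/s8.png")[100:220,270:390]; cv2.imwrite("pics/s8c.png",cv2.resize(a,None,fx=5,fy=5,interpolation=cv2.INTER_CUBIC))
```

```text
[ 0.21  0.09 -1.4 ] 0.24622441714820326
[[  0.    -0.03   1.   423.34]
 [ -0.     1.     0.03  25.62]
 [ -1.    -0.     0.   176.15]
 [  0.     0.     0.     1.  ]]
```

View pics/s8c.png

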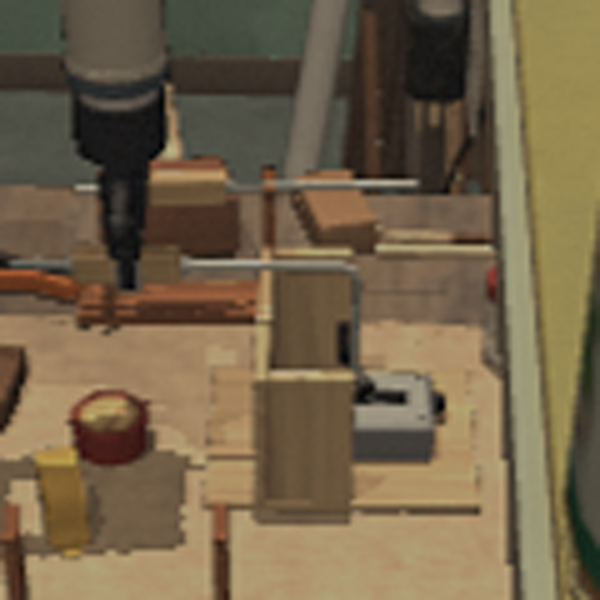

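View pics/w8.png

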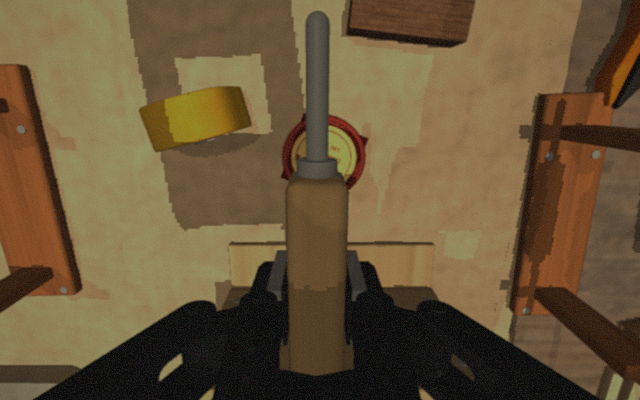

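>>> drive_tool --rows '[0, 0, -2, 0, 0, 0, 0, 0, 0, -4, 0, 0, 0, 0, 0, 0, -5, 0, 0, 0, 0, 0, 0, -5, 0, 0, 0, 0]'

```text
clock: 9.32
eef_pos: [419.6, 25.5, 176.6]
tcp_rot: [-0.285, 1.568, -0.25]
contact_force: [3.3, -0.1, 0.6]
opening: 0.249
```

Run:
```python
from h import *
print(r.sense()['contact_force'],r.sense()['opening']); print(T_tool())
```

```text
[ 3.33 -0.14  0.64] 0.24897890531850886
[[  0.    -0.03   1.   419.57]
 [ -0.     1.     0.03  25.54]
 [ -1.    -0.     0.   176.57]
 [  0.     0.     0.     1.  ]]
```

>>> drive_tool --rows '[0, 0, 8, 0, 0, 0, 0, 0, 0, 18, 0, 0, 0, 0, -10, 0, 26, 0, 0, 0, 0, -50, 0, 26, 0, 0, 0, 0, -100, 0, 26, 0, 0, 0, 0, -100, 0, 26, 0, 0, 0, 0, -100, 0, 26, 0, 0, 0, 0]'

```text
clock: 10.2
eef_pos: [445.1, 26.5, 276.5]
tcp_rot: [-0.317, 1.568, -0.282]
contact_force: [-0.3, 0.9, -1.7]
opening: 0.254
```

Run:
```python
from h import *
save('side','pics/s9.png');save('wrist','pics/w9.png')
print(r.sense()['contact_force'],r.sense()['opening']); print(T_tool())
a=cv2.imread("pics/s9.png")[100:220,270:390]; cv2.imwrite("pics/s9c.png",cv2.resize(a,None,fx=5,fy=5,interpolation=cv2.INTER_CUBIC))
u=lambda psi:np.column_stack([[0,0,-1],[-np.sin(psi),np.cos(psi),0],[np.cos(psi),np.sin(psi),0]])
print(goto([436,-245.5,276],u(.068)))
```

```text
[ 0.09 -0.54 -1.03] 0.24961807788305437
[[  0.    -0.03   1.   444.48]
 [ -0.     1.     0.03  26.43]
 [ -1.    -0.     0.   275.51]
 [  0.     0.     0.     1.  ]]
(array([  -0.24, -271.47,  -17.97]), array([-1.89,  0.04,  0.06]))
```

View pics/s9c.png

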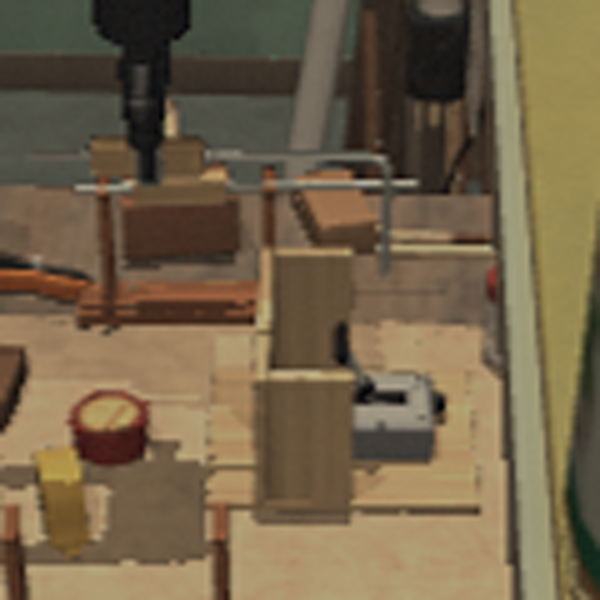

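View pics/w9.png

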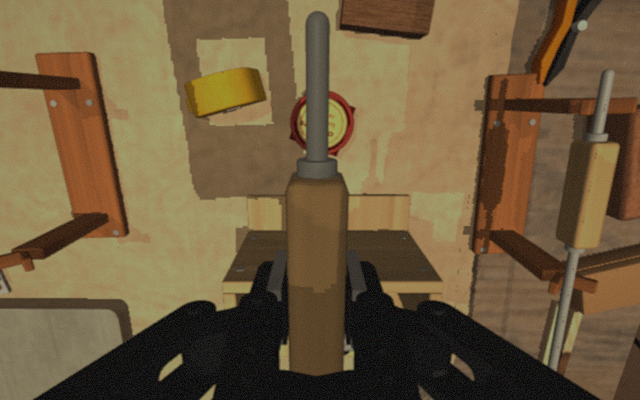

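>>> drive_tool --rows '[0, -50, -3, -0.4, 0, 0, 0, 0, -105, -7, -0.8, 0, 0, 0, 0, -160, -11, -1.2, 0, 0, 0, 0, -210, -14, -1.6, 0, 0, 0, 0, -250, -17, -1.9, 0, 0, 0, 0, -271, -18, -1.9, 0, 0, 0, 0, -271, -18, -1.9, 0, 0, 0, 0, -271, -18, -1.9, 0, 0, 0]'

```text
clock: 11.3
eef_pos: [435.5, -244.3, 274.9]
tcp_rot: [2.718, 1.57, 2.786]
contact_force: [-1.0, -0.8, -0.6]
opening: 0.246
```

Run:
```python
from h import *
save('top','pics/t10.png');save('wrist','pics/w10.png')
a=cv2.imread("pics/t10.png")[140:280,180:380]; cv2.imwrite("pics/t10c.png",cv2.resize(a,None,fx=4,fy=4,interpolation=cv2.INTER_CUBIC))
print(r.sense()['contact_force'],r.sense()['opening']); print(T_tool())
u=lambda psi:np.column_stack([[0,0,-1],[-np.sin(psi),np.cos(psi),0],[np.cos(psi),np.sin(psi),0]])
print(goto([436.3,-246,118.5],u(.068)))
def ony(uv,y):
    o,d=ray('side',uv); return o+d*(y-o[1])/d[1]
print('bar', ony((270+342/5,100+328/5),20))
```

```text
[-0.24  0.22 -0.85] 0.24590392894648685
[[  -0.     -0.07    1.    435.81]
 [  -0.      1.      0.07 -244.03]
 [  -1.     -0.     -0.    275.35]
 [   0.      0.      0.      1.  ]]
(array([156.85,  -1.96,   0.36]), array([ 0.06, -0.  ,  0.01]))
bar [602.68  20.   137.18]
```

View pics/t10c.png

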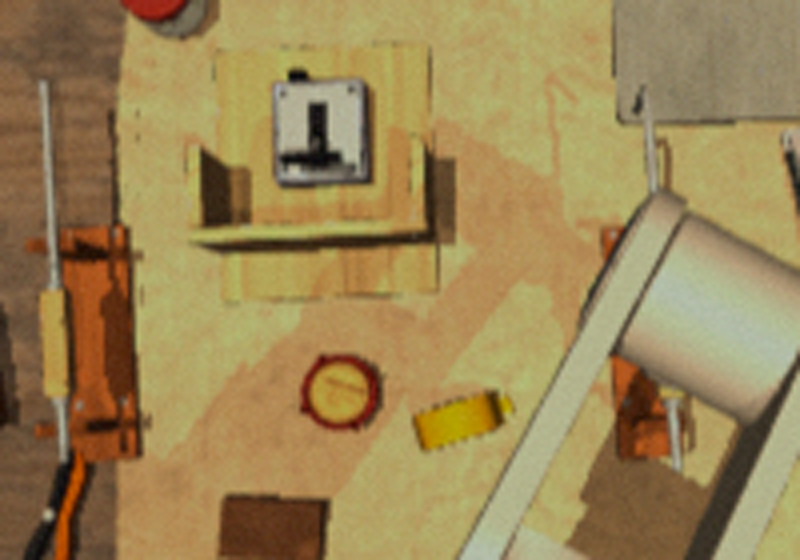

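View pics/w10.png

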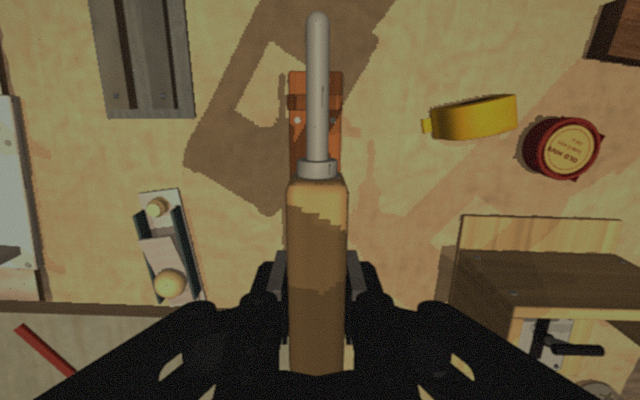

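>>> drive_tool --rows '[40, -2, 0, 0, 0, 0, 0, 80, -2, 0, 0, 0, 0, 0, 115, -2, 0, 0, 0, 0, 0, 138, -2, 0, 0, 0, 0, 0, 148, -2, 0, 0, 0, 0, 0, 154, -2, 0, 0, 0, 0, 0, 156, -2, 0, 0, 0, 0, 0, 157, -2, 0, 0, 0, 0, 0, 157, -2, 0, 0, 0, 0, 0]'

```text
clock: 12.52
eef_pos: [436.2, -246.3, 118.8]
tcp_rot: [-0.836, 1.57, -0.767]
contact_force: [1.2, -0.7, -0.8]
opening: 0.246
```

Run:
```python
from h import *
save('side','pics/s11.png');save('wrist','pics/w11.png')
a=cv2.imread("pics/s11.png")[125:250,240:380]; cv2.imwrite("pics/s11c.png",cv2.resize(a,None,fx=4.5,fy=4.5,interpolation=cv2.INTER_CUBIC))
print(r.sense()['contact_force'],r.sense()['opening']); print(T_tool())
C=lambda x,y:(180+(x+.5)/4-.5,140+(y+.5)/4-.5)
print('bar',onz('top',C(310,158),105))
```

```text
[-0.61  0.28 -0.94] 0.24698879243354194
[[   0.     -0.07    1.    436.15]
 [  -0.      1.      0.07 -246.24]
 [  -1.     -0.      0.    118.74]
 [   0.      0.      0.      1.  ]]
bar [597.71  48.32 105.  ]
```

View pics/s11c.png

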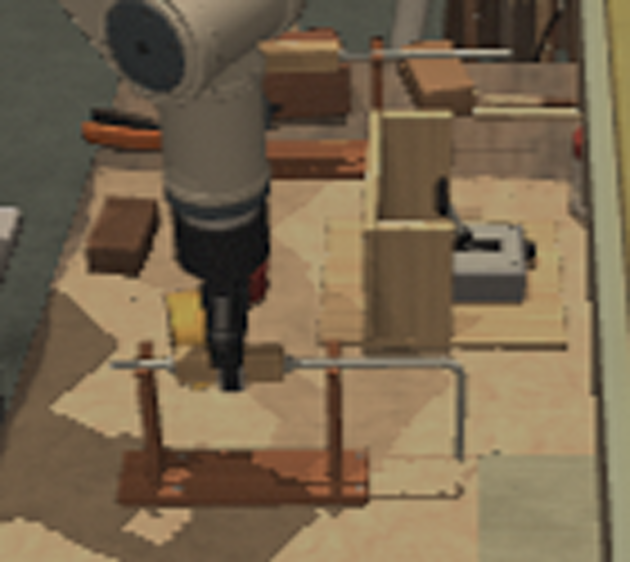

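View pics/w11.png

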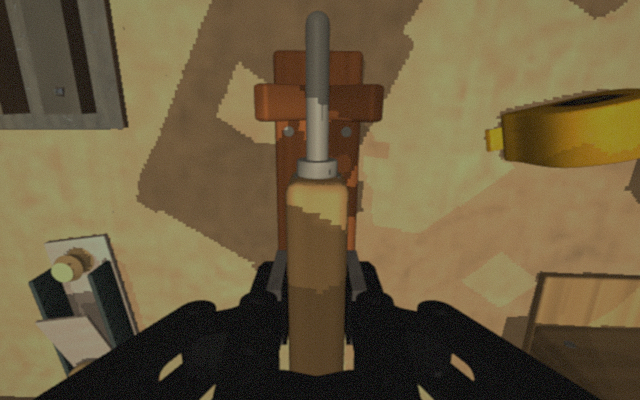

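>>> drive_tool --rows '[0.7, 0, 0, 0, 0, 0, 0, 0.7, 0, 0, 0, 0, 0, 35, 0.7, 0, 0, 0, 0, 0, 50, 0.7, 0, 0, 0, 0, 0, 80, 0.7, 0, 0, 0, 0, 0, 100, 0.7, 0, 0, 0, 0, 0, 100, 0.7, 0, 0, 0, 0, 0, 100, 0.7, 0, 0, 0, 0, 0, 100]'

```text
clock: 13.62
eef_pos: [436.2, -246.2, 118.0]
tcp_rot: [-0.887, 1.57, -0.818]
contact_force: [0.4, -0.6, -0.1]
opening: 1.002
```

>>> drive_tool --rows '[-20, 0, 0, 0, 0, 0, 100, -60, 0, 0, 0, 0, 0, 100, -110, 0, 0, 0, 0, 0, 100, -160, 0, 0, 0, 0, 0, 100, -212, 0, 0, 0, 0, 0, 100, -212, 0, 0, 0, 0, 0, 100, -212, 0, 0, 0, 0, 0, 100, -212, 0, 0, 0, 0, 0, 100]'

```text
clock: 14.62
eef_pos: [435.3, -245.7, 328.5]
tcp_rot: [2.679, 1.569, 2.747]
contact_force: [-0.0, 0.1, -0.3]
opening: 1.001
```

Run:
```python
from h import *
save('side','pics/s12.png');save('wrist','pics/w12.png')
a=cv2.imread("pics/s12.png")[125:250,240:380]; cv2.imwrite("pics/s12c.png",cv2.resize(a,None,fx=4.5,fy=4.5,interpolation=cv2.INTER_CUBIC))
print(r.sense()['clock'],r.sense()['contact_force'],r.sense()['opening']); print(T_tool())
```

```text
14.725 [0.59 0.32 0.41] 0.9972510460552786
[[  -0.     -0.07    1.    435.53]
 [   0.      1.      0.07 -245.83]
 [  -1.      0.     -0.    328.72]
 [   0.      0.      0.      1.  ]]
```

View pics/s12c.png

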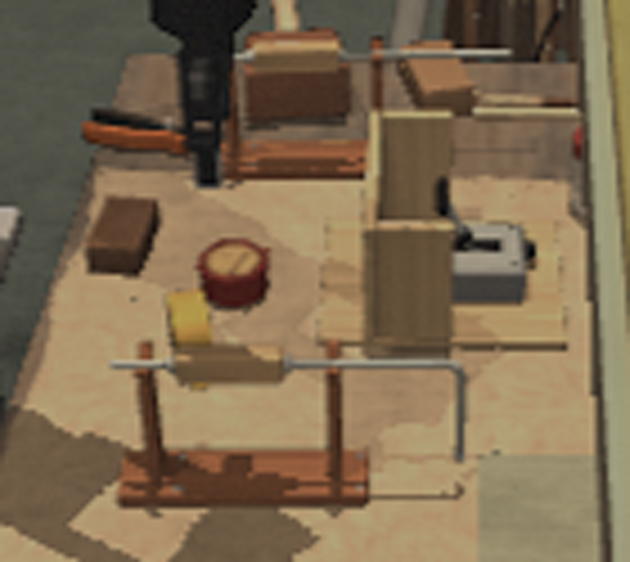

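View pics/w12.png

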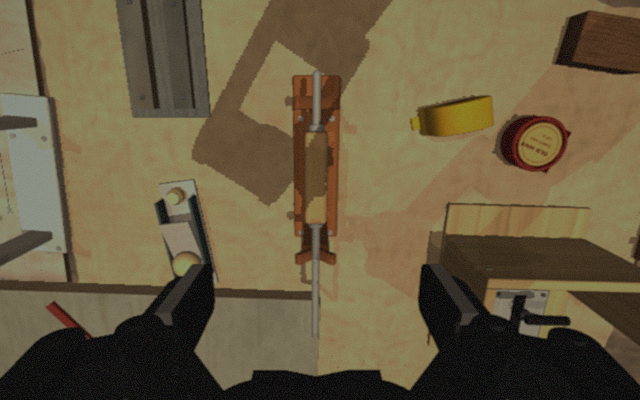

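The side view shows the rod back where it began: stub at crop (112,365), bend at (460,367), both in the Vs. In the wrist view it lies along col 316 between the V tips, and the lever leans towards the guard.

```bash
python3 -c "
from h import *
print(sign_off())"
```

```text
the job is handed in; nothing more can be done
None
```

The bench supply switch is on, the bent rod is back in the V rests of its own wooden stand, and I handed the job in at about 14.7 s of the 51 s allowed.

- **Switch:** I reached over the guard with the rod's leg behind the crossbar and pulled until the force rose from about 0.2 to 3.3 N, which I took as the stop. Afterwards the top view put the bar 29 mm to the guard side of the pivot, which matches fully on (0.9). The side view was too coarse to tell more than that the lever leaned to the guard.
- **Clearance:** The fingertips stayed at about 176 mm or higher near the station, above the 140 mm guard. I saw no sign of the hand or arm touching it.
- **Rod:** By eye, the last side view matches the one taken before I lifted it. In the wrist view it lies straight along the stand, between the V tips. I released it within about 1 mm of where I gripped it, and the gripper ended fully open and about 210 mm above it.
- **Disagreement:** The wrist view before the grasp put the bend about 7 mm short of the top view. I used the side view's position for the leg instead, and the later checks agreed with it.

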